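# Grade the heel blocks on the shoemaker's board

## Task

Line up the four shoe-heel blocks on the green board in order of height: the shortest on the grey square next to the red post, then each next taller one on the next square, the tallest farthest from the red post. Stand each block upright, the way up it is now and centred on its square, and let go of them all; do not knock any over.

Things in the scene. Friction and masses are not known exactly. Their poses are not given: they have to be found in the camera images.
- heel_red: loose dark oxblood red shoe-heel block, the shortest of four: 24 mm high, about 50 g, standing on the bench. D-shaped outline seen from above, the same for all four: 60 mm long along its x, 46 mm wide across its y; flat front at x = -30 mm, two flat parallel sides (y = +-23 mm) from x = -30 to +7 mm, round back of radius 23 mm about x = +7 mm. Straight upright sides, best pinched across the 46 mm width at about x = -4 mm. Origin: centre of its underside; z up.
- heel_white: loose off-white shoe-heel block, the second shortest of four: 35 mm high, about 70 g, standing on the bench. D-shaped outline seen from above, the same for all four: 60 mm long along its x, 46 mm wide across its y; flat front at x = -30 mm, two flat parallel sides (y = +-23 mm) from x = -30 to +7 mm, round back of radius 23 mm about x = +7 mm. Straight upright sides, best pinched across the 46 mm width at about x = -4 mm. Origin: centre of its underside; z up.
- heel_black: loose black shoe-heel block, the second tallest of four: 46 mm high, about 90 g, standing on the bench. D-shaped outline seen from above, the same for all four: 60 mm long along its x, 46 mm wide across its y; flat front at x = -30 mm, two flat parallel sides (y = +-23 mm) from x = -30 to +7 mm, round back of radius 23 mm about x = +7 mm. Straight upright sides, best pinched across the 46 mm width at about x = -4 mm. Origin: centre of its underside; z up.
- heel_blue: loose dark blue shoe-heel block, the tallest of four: 57 mm high, about 110 g, standing on the bench. D-shaped outline seen from above, the same for all four: 60 mm long along its x, 46 mm wide across its y; flat front at x = -30 mm, two flat parallel sides (y = +-23 mm) from x = -30 to +7 mm, round back of radius 23 mm about x = +7 mm. Straight upright sides, best pinched across the 46 mm width at about x = -4 mm. Origin: centre of its underside; z up.
- pad_1: fixed grey square mark, 64 x 64 mm and 2 mm thick, the first of four in a straight row (88 mm from centre to centre) on a fixed green board 405 x 85 mm and 10 mm thick lying on the bench. The row runs along the pad's y, pad_1 at the -y end and pad_4 at the +y end. Origin: centre of its underside, 10 mm above the bench; its top, on which a heel stands, is 12 mm above the bench.
- pad_2: fixed grey square mark, 64 x 64 mm and 2 mm thick, the second of four in a straight row (88 mm from centre to centre) on a fixed green board 405 x 85 mm and 10 mm thick lying on the bench. The row runs along the pad's y, pad_1 at the -y end and pad_4 at the +y end. Origin: centre of its underside, 10 mm above the bench; its top, on which a heel stands, is 12 mm above the bench.
- pad_3: fixed grey square mark, 64 x 64 mm and 2 mm thick, the third of four in a straight row (88 mm from centre to centre) on a fixed green board 405 x 85 mm and 10 mm thick lying on the bench. The row runs along the pad's y, pad_1 at the -y end and pad_4 at the +y end. Origin: centre of its underside, 10 mm above the bench; its top, on which a heel stands, is 12 mm above the bench.
- pad_4: fixed grey square mark, 64 x 64 mm and 2 mm thick, the last of four in a straight row (88 mm from centre to centre) on a fixed green board 405 x 85 mm and 10 mm thick lying on the bench. The row runs along the pad's y, pad_1 at the -y end and pad_4 at the +y end. Origin: centre of its underside, 10 mm above the bench; its top, on which a heel stands, is 12 mm above the bench.
- stop_red: fixed upright red round post, 18 mm diameter and 40 mm high, on the green board 56 mm beyond the centre of one of the two end squares: it marks the end where the row begins. At some starts it is at pad_1's end, at others at pad_4's (a like bare steel post is at the other end). Origin: centre of its foot, 10 mm above the bench.
Mind the look-alikes: they are no part of the job. What is shaped like the heel_red but turquoise is not meant.

How it is judged:
By the outcome, as a careful person would: the job done as asked, in the order asked, and still so for the second after the job is handed in, with the robot touching nothing.
It also fails if it takes over 120 s, if anything falls off the work surface, if the arm or the gripper's body presses on something with over 40 N, if the wrist force passes 120 N, or if a joint passes its speed limit or range.

## Robot

A 6-joint arm with a two-finger parallel gripper is mounted at the origin on the work surface. World frame = base frame: x ahead of the robot, y to its left, z up, the work surface at z = 0. Lengths are in mm, angles in rad, forces in N, time in s.
With the tool pointing down it reaches from about 350 to 975 mm from the base axis. Payload 7.1 kg.
Tool frame: the origin (TCP) lies at the very end of the fingers, on their centre line; the grasp point (between the pads) lies 19 mm behind it; z points along the fingers, y is the line along which they close (so a half turn about z gives the same grasp; the last joint's range is limited). The gripper opens to 88 mm and grips with 3 to 60 N. Pads are 20 mm wide; open, the fingers measure 115 mm over their backs; the gripper's body (75 mm by 178 mm) begins 61 mm behind the grasp point.
Start: joints at [-1.186, 0.423, 1.63, -0, 1.089, -0.019], TCP at [245.588, -574.71, 222.675] pointing down, gripper open.
Joint ranges: [-3, 3], [-0.9, 2.11], [0.09, 2.58], [-1.31, 4.45], [0.11, 2.69], [-2.54, 2.54]. Speed limits (rad/s): [2.39, 2.39, 3.01, 3.14, 3.14, 3.14].

## Interface

Orientations are given as a rotation vector (axis times angle).
In Python, from workcell import sensors, imaging, close_job gives the robot as it stands. The module is installed in compiled form; this text tells all that it offers.
- The arm moves only by the tool servo_tool, never from a script. Its argument "steps" is a list of rows, each a list of 3 entries, a list of its own where there are three numbers: the shift along the world's x, y, z in m, then the turn, a rotation vector about the world's x, y, z in degrees, then the opening, from -1 (shut) to 1 (fully open). A call has exactly 8 rows; each row shifts and turns the commanded pose from where the row before left it; what a row does not reach is not made up. A row lasts 1/12 s, in which the tool goes at most 41.7 mm and 7.16 degrees, less where a joint would pass 70% of its speed; a pose out of reach is approached as far as the arm can. A call is refused whole if a number of a shift passes 0.0417 or a number of a turn 7.16, either way. A call with a gripper value outside its range is refused whole. The fingers move at their own pace and stop on an object; the grip force is fixed at half the most. Time passes only in rows, so rows that do not move let the fingers close, or fill a call up. It gives the time, the measured TCP pose, the force, the opening and the grip force at its end, in the units of the state.
- sensors.get_obs(): the state, without advancing time (a new reading comes with each control period).
- imaging.get_image(name): name is "side" or "top"; returns a dict with "color" (400x640x3 uint8, blue, green, red), "range_z" (400x640 float32, mm along the optical axis (not along the pixel's ray), 0 where there is no reading), "vertical_fov" (degrees; the focal length in pixels is half the picture's height over the tangent of half this angle, whatever the lens; pixels are square), "cx", "cy" (the principal point, pixels), "rvec" (rotation vector, rad) and "tvec" (3), from world to camera coordinates, as OpenCV has them. Camera axes: x right, y down, z forward; pixel columns grow to the right and rows downward; lengths in mm; the calibration is good to about 2 mm. A picture is of the moment at which its call begins.
- close_job(): hands the job in; it is judged then, once.
The state is a dict: "t": time; "qpos": joint angles; "qvel": joint speeds; "joint_torque": joint torques, N m; "ee_pos": TCP position; "orientation": TCP orientation; "ft_force": force on the tool from outside, world axes, zero at the start; "moment": the same for the moment, N m; "width": finger opening in mm; "grasp_force": force on a finger pad.
Only numpy, scipy, OpenCV 4.12 (cv2) and the standard library are available. Lean on these libraries where they do the work, as an engineer would, in place of code of your own. Each camera call takes 0.05 s, during which the arm holds its last target. There are 200 camera calls.

## Working session

There is one attempt and no reset: what is moved stays moved. The work goes in short steps, Python scripts to look and compute and a tool call to move; the robot and the scene stay as the last step left them, time stands still between calls to the robot, and variables do not carry over. Pictures are saved under pics/ and viewed, at most 14 in all, crops included, and the job is handed in when it is done.

Besides the shell and the picture viewer there is one more tool, called after "Request:" as name([rows], argument=value, ...), one row to a line, values as JSON. servo_tool: Moves the arm, as the interface text tells. Its arguments: {"type":"object","properties":{"steps":{"type":"array"}},"required":["steps"]}

```bash
mkdir -p pics; cat > h.py <<'E'
import numpy as np,cv2
from workcell import sensors,imaging
def grab(n,save=None):
    d=imaging.get_image(n)
    if save: cv2.imwrite('pics/'+save,d['color'])
    return d
def cam(d):
    f=200/np.tan(np.radians(d['vertical_fov'])/2)
    return f,cv2.Rodrigues(np.array(d['rvec'],float))[0],np.array(d['tvec'],float).ravel()
def pts(d):  # world point per pixel from depth
    f,R,t=cam(d);v,u=np.mgrid[0:400,0:640];z=d['range_z'].astype(float)
    c=np.stack([(u-d['cx'])/f*z,(v-d['cy'])/f*z,z],-1)
    return (c-t)@R
def ray(d,uv,h):
    f,R,t=cam(d);uv=np.atleast_2d(uv).astype(float)
    r=np.c_[(uv[:,0]-d['cx'])/f,(uv[:,1]-d['cy'])/f,np.ones(len(uv))]@R
    o=-R.T@t
    return o+r*((h-o[2])/r[:,2])[:,None]
E
python3 - <<'E'
from h import *
for n in('top','side'):
    d=grab(n,n+'0.png');f,R,t=cam(d);print(n,f,d['cx'],d['cy'],-R.T@t,R[2])
o=sensors.get_obs();print(o['t'],o['ee_pos'],o['orientation'],o['width'])
E
```

```text
top 385.7105856141385 318.8801228543318 201.15045159872602 [394.41914162   4.36434675 853.29811069] [ 0.12959683 -0.00779972 -0.99153609]
side 503.041678231192 327.746357503693 197.58699278789473 [230.65957569 890.45634183 580.68248056] [ 0.23826312 -0.83970751 -0.48797744]
0.1 [ 245.39948446 -574.26542816  221.98298729] [-3.07649799e+00 -6.29669745e-01  4.01997037e-04] 87.73983780208813
```

View pics/top0.png

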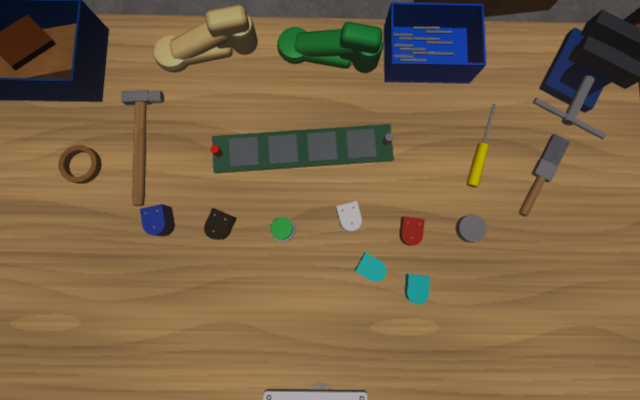

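View pics/side0.png

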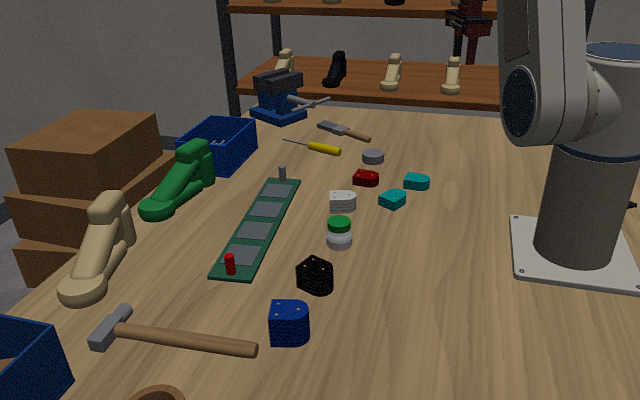

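The top picture shows blue at about (155,220), black (220,223), white (349,215) and red (412,230). The turquoise decoys are at (371,267) and (418,289). The red post, at (215,149), is at the board's left (+y) end, and the pads run from (243,151) to (361,142). The side picture agrees.

```bash
cat >> h.py <<'E'
H=dict(red=24,white=35,black=46,blue=57)
BOX=dict(blue=(130,195,180,245),black=(196,200,242,246),white=(330,195,370,240),red=(392,210,432,252))
def heel(d,box,h,zoff=0,name=None):
    x0,y0,x1,y1=box;P=pts(d)[y0:y1,x0:x1];z=P[...,2]-zoff
    m=(np.abs(z-h)<5).astype(np.uint8)
    c=max(cv2.findContours(m,cv2.RETR_EXTERNAL,cv2.CHAIN_APPROX_NONE)[0],key=cv2.contourArea)
    mm=np.zeros_like(m);cv2.drawContours(mm,[c],-1,1,-1)
    v,u=np.nonzero(mm)
    # pixel corners -> full extent
    q=np.concatenate([np.c_[u+x0+a,v+y0+b] for a in(-.5,.5) for b in(-.5,.5)])
    w=ray(d,q,h+zoff)[:,:2].astype(np.float32)
    (cx,cy),(a,b),ang=cv2.minAreaRect(w)
    th=np.radians(ang if a>b else ang+90);ax=np.array([np.cos(th),np.sin(th)])
    cen=w.mean(0)
    if (cen-[cx,cy])@ax>0: ax=-ax   # centroid lies toward the front (-x)
    return np.array([cx,cy]),np.degrees(np.arctan2(ax[1],ax[0])),(max(a,b),min(a,b)),cen,np.median(z[mm>0])
E
python3 - <<'E'
from h import *
for k in range(2):
    d=grab('top')
    for n in H: print(n,*[np.round(x,1) for x in heel(d,BOX[n],H[n])])
P=pts(d);hsv=cv2.cvtColor(d['color'],cv2.COLOR_BGR2HSV)
roi=hsv[120:180,205:400]
print('hsv pad',hsv[150,243],'board',hsv[150,263],'z',P[150,243,2],P[150,263,2],P[300,200,2])
m=((roi[...,1]<75)).astype(np.uint8)
g=cv2.morphologyEx(m,cv2.MORPH_OPEN,np.ones((5,5),np.uint8))
for c in cv2.findContours(g,cv2.RETR_EXTERNAL,cv2.CHAIN_APPROX_NONE)[0]:
    if cv2.contourArea(c)<300: continue
    w=ray(d,c.reshape(-1,2)+[205,120],12)[:,:2].astype(np.float32);print(cv2.minAreaRect(w))
d=grab('side')
hsv=cv2.cvtColor(d['color'],cv2.COLOR_BGR2HSV)
P=pts(d)
g=np.zeros((400,640),np.uint8);g[175:280,205:305]=(hsv[175:280,205:305,1]<75)
g=cv2.morphologyEx(g,cv2.MORPH_OPEN,np.ones((5,5),np.uint8))
for c in cv2.findContours(g,cv2.RETR_EXTERNAL,cv2.CHAIN_APPROX_NONE)[0]:
    if cv2.contourArea(c)<150: continue
    w=ray(d,c.reshape(-1,2),12)[:,:2].astype(np.float32);print('side',cv2.minAreaRect(w))
SB=dict(blue=(260,290,320,350),black=(288,250,340,300),white=(320,185,362,215),red=(345,165,385,192))
for n in H: print(n,*[np.round(x,1) for x in heel(d,SB[n],H[n])])
E
```

```text
red [ 440.3 -202.6] 173.5 [62.3 49.3] [ 442.2 -202.8] 23.1
white [468.6 -67.4] -165.1 [61.5 48.7] [470.5 -66.8] 33.9
black [447.1 212.4] 158.2 [62.1 49.7] [448.9 211.7] 44.7
blue [453.9 340.4] -167.0 [62.1 49.5] [455.9 340.9] 55.6
red [ 440.4 -202.5] 172.6 [61.9 49.2] [ 442.2 -202.9] 23.0
white [468.5 -67.2] -165.1 [61.5 49.1] [470.6 -66.6] 33.9
black [447.  212.6] 158.2 [61.9 49.4] [448.9 211.9] 44.7
blue [453.9 340.1] -166.8 [62.1 50.2] [455.8 340.6] 55.5
hsv pad [96 15 85] board [68 97 71] z 8.04845964152294 9.28999999901527 -1.980513957585031
((614.1459350585938, 167.4617919921875), (66.37986755371094, 64.73738098144531), 2.4676735401153564)
((621.988037109375, 80.34330749511719), (66.51654815673828, 65.96459197998047), 4.855128765106201)
((629.5647583007812, -7.174533843994141), (66.39107513427734, 65.96124267578125), 4.609907627105713)
((636.9529418945312, -94.72096252441406), (66.32151794433594, 65.84375), 4.718428134918213)
side ((614.058349609375, 168.05126953125), (64.76176452636719, 66.354248046875), 5.431982517242432)
side ((621.5676879882812, 80.5593490600586), (65.3450698852539, 66.82200622558594), 5.3150529861450195)
side ((629.5197143554688, -7.345451354980469), (64.91012573242188, 67.09813690185547), 5.646482944488525)
side ((636.8501586914062, -94.90968322753906), (65.50633239746094, 66.41925811767578), 5.286518573760986)
red [ 440.  -199.9] 173.1 [67.8 64.6] [ 442.7 -199.8] 24.5
white [468.6 -63.4] -166.9 [61.5 59.9] [470.2 -64.3] 35.4
black [446.8 215.1] 158.4 [66.9 56.1] [448.5 215. ] 46.6
blue [452.5 343.9] -166.2 [62.2 55.7] [454.5 343.8] 57.6
```

Request:
servo_tool([
  [[0.018,0.0335,-0.01],[0,0,-3.75],1],
  [[0.018,0.0335,-0.01],[0,0,-3.75],1],
  [[0.018,0.0335,-0.01],[0,0,-3.75],1],
  [[0.018,0.0335,-0.01],[0,0,-3.75],1],
  [[0.018,0.0335,-0.01],[0,0,-3.75],1],
  [[0.018,0.0335,-0.01],[0,0,-3.75],1],
  [[0.018,0.0335,-0.01],[0,0,-3.75],1],
  [[0.018,0.0335,-0.01],[0,0,-3.75],1],
])

```text
t: 0.92
ee_pos: [390.1, -305.1, 142.4]
orientation: [3.135, -0.194, 0.001]
ft_force: [0.5, -0.1, 0.9]
width: 88.2
grasp_force: 0.0
```

```bash
cat > go.py <<'E'
import sys,numpy as np
from workcell import sensors
from scipy.spatial.transform import Rotation as R
# go.py x y yaw : remaining shift/turn to target TCP; x,y heel origin, yaw heel x-axis (deg)
o=sensors.get_obs();p=np.array(o['ee_pos']);M=R.from_rotvec(o['orientation']).as_matrix()
x,y,a=map(float,sys.argv[1:4]);r=np.radians(a)
d=np.array([x-4*np.cos(r),y-4*np.sin(r)])-p[:2]
yaw=np.degrees(np.arctan2(M[1,1],M[0,1]));t=(a+90-yaw+90)%180-90
T=R.from_matrix(M);down=np.array([0,0,-1]);tilt=np.cross(M[:,2],down)
print('t',round(o['t'],2),'p',p.round(1),'dxy',d.round(1),'turn',round(t,1),'tilt',np.degrees(tilt).round(2),'w',round(o['width'],1),'gf',round(o['grasp_force'],1),'q',np.round(o['qpos'],2))
E
python3 go.py 440.3 -202.6 173
```

```text
t 0.92 p [ 390.1 -305.1  142.4] dxy [ 54.1 102. ] turn 0.1 tilt [0.01 0.02 0.  ] w 88.2 gf 0.0 q [-0.69  0.35  1.97  0.    0.82  1.01]
```

Request:
servo_tool([
  [[0.0135,0.0255,-0.012],[0,0,0],1],
  [[0.0135,0.0255,-0.012],[0,0,0],1],
  [[0.0135,0.0255,-0.012],[0,0,0],1],
  [[0.0135,0.0255,-0.012],[0,0,0],1],
  [[0,0,-0.025],[0,0,0],1],
  [[0,0,-0.025],[0,0,0],1],
  [[0,0,-0.025],[0,0,0],1],
  [[0,0,-0.015],[0,0,0],1],
])

```text
t: 1.58
ee_pos: [443.0, -204.0, 2.7]
orientation: [-3.135, 0.187, 0.003]
ft_force: [-1.0, -0.3, 0.2]
width: 87.7
grasp_force: 0.0
```

Request:
servo_tool([
  [[0,0,0],[0,0,0],-1],
  [[0,0,0],[0,0,0],-1],
  [[0,0,0],[0,0,0],-1],
  [[0,0,0],[0,0,0],-1],
  [[0,0,0],[0,0,0],-1],
  [[0,0,0],[0,0,0],-1],
  [[0,0,0],[0,0,0],-1],
  [[0,0,0],[0,0,0],-1],
])

```text
t: 2.25
ee_pos: [444.0, -205.0, 5.4]
orientation: [3.135, -0.188, 0.002]
ft_force: [-1.1, 0.4, 7.2]
width: 45.7
grasp_force: 30.0
```

```bash
python3 go.py 614.1 167.7 185; python3 -c "
from h import *
d=grab('side','s1.png')"
```

```text
t 2.25 p [ 444.  -205.     5.4] dxy [174.1 373. ] turn 11.9 tilt [0.03 0.06 0.  ] w 45.7 gf 30.0 q [-0.46  0.6   2.03 -0.    0.51  1.23]
```

View pics/s1.png

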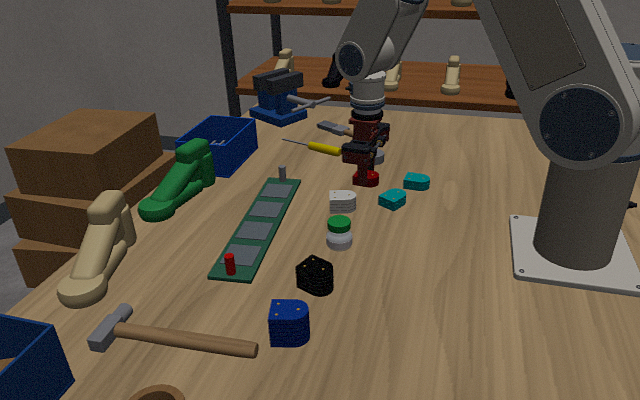

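Request:
servo_tool([
  [[0,0,0.03],[0,0,0],-1],
  [[0,0,0.035],[0,0,0],-1],
  [[0.014,0.031,0.005],[0,0,1],-1],
  [[0.014,0.031,0.005],[0,0,1],-1],
  [[0.014,0.031,0.005],[0,0,1],-1],
  [[0.014,0.031,0.005],[0,0,1],-1],
  [[0.014,0.031,0],[0,0,1],-1],
  [[0.014,0.031,0],[0,0,1],-1],
])

```text
t: 2.97
ee_pos: [528.2, -17.1, 90.3]
orientation: [3.141, -0.023, 0.001]
ft_force: [0.9, -0.4, -0.6]
width: 45.9
grasp_force: 30.0
```

Request:
servo_tool([
  [[0.015,0.031,0],[0,0,1],-1],
  [[0.015,0.031,0],[0,0,1],-1],
  [[0.015,0.031,0],[0,0,1],-1],
  [[0.015,0.031,0],[0,0,1],-1],
  [[0.015,0.031,0],[0,0,1],-1],
  [[0.015,0.031,0],[0,0,0.9],-1],
  [[0,0,0],[0,0,0],-1],
  [[0,0,0],[0,0,0],-1],
])

```text
t: 3.63
ee_pos: [617.7, 168.8, 89.5]
orientation: [3.138, 0.142, 0.0]
ft_force: [-1.2, -0.3, -0.7]
width: 45.7
grasp_force: 30.0
```

```bash
python3 go.py 614.1 167.7 185; python3 -c "
from h import *
d=grab('top','t1.png')
P=pts(d);s=P[130:175,205:270]; m=(s[...,2]>70)&(s[...,2]<125); print(m.sum())"
```

```text
t 3.63 p [617.7 168.8  89.5] dxy [ 0.4 -0.7] turn -0.2 tilt [0.   0.01 0.  ] w 45.7 gf 30.0 q [ 0.25  0.61  1.67 -0.    0.86  1.73]
73
```

Request:
servo_tool([
  [[0,-0.0007,-0.02],[0,0,0],-1],
  [[0,0,-0.02],[0,0,0],-1],
  [[0,0,-0.015],[0,0,0],-1],
  [[0,0,-0.009],[0,0,0],-1],
  [[0,0,-0.005],[0,0,0],-1],
  [[0,0,-0.002],[0,0,0],-1],
  [[0,0,0],[0,0,0],-1],
  [[0,0,0],[0,0,0],-1],
])

```text
t: 4.35
ee_pos: [618.1, 166.6, 19.3]
orientation: [-3.138, -0.138, -0.002]
ft_force: [-0.0, -0.0, -0.6]
width: 45.8
grasp_force: 30.0
```

```bash
python3 go.py 614.1 167.7 185
```

```text
t 4.35 p [618.1 166.6  19.3] dxy [-0.   1.5] turn -0.0 tilt [-0.01  0.06  0.  ] w 45.8 gf 30.0 q [ 0.24  0.71  1.68 -0.    0.74  1.73]
```

Request:
servo_tool([
  [[0,0.0007,-0.001],[0,0,0],-1],
  [[0,0,-0.0007],[0,0,0],-1],
  [[0,0,0],[0,0,0],-1],
  [[0,0,0],[0,0,0],0.25],
  [[0,0,0],[0,0,0],0.25],
  [[0,0,0],[0,0,0],0.25],
  [[0,0,0],[0,0,0],0.25],
  [[0,0,0],[0,0,0],0.25],
])

```text
t: 5.02
ee_pos: [617.6, 167.3, 17.0]
orientation: [-3.139, -0.138, -0.0]
ft_force: [-0.3, 0.2, -0.5]
width: 54.8
grasp_force: 0.0
```

Request:
servo_tool([
  [[0,0,0.01],[0,0,0],0.25],
  [[0,0,0.025],[0,0,0],0.25],
  [[0,0,0.035],[0,0,0],0.25],
  [[0,0,0.03],[0,0,0],0.5],
  [[-0.017,-0.034,0],[0,0,1.5],1],
  [[-0.017,-0.034,0],[0,0,1.5],1],
  [[-0.017,-0.034,0],[0,0,1.5],1],
  [[-0.017,-0.034,0],[0,0,1.5],1],
])

```text
t: 5.68
ee_pos: [548.9, 30.3, 118.1]
orientation: [3.127, 0.306, 0.002]
ft_force: [0.7, -0.5, -0.2]
width: 84.6
grasp_force: 0.0
```

```bash
python3 go.py 468.5 -67.3 -165.2; python3 -c "
from h import *
d=grab('top','t2.png')
print(heel(d,(222,125,270,175),24,12))"
```

```text
t 5.68 p [548.9  30.3 118.1] dxy [-76.5 -96.5] turn 3.6 tilt [0.   0.08 0.  ] w 84.6 gf 0.0 q [ 0.03  0.46  1.87 -0.    0.81  1.41]Traceback (most recent call last):
  File "<string>", line 4, in <module>
    print(heel(d,(222,125,270,175),24,12))
          ~~~~^^^^^^^^^^^^^^^^^^^^^^^^^^^
  File "h.py", line 24, in heel
    c=max(cv2.findContours(m,cv2.RETR_EXTERNAL,cv2.CHAIN_APPROX_NONE)[0],key=cv2.contourArea)
ValueError: max() iterable argument is empty
```

View pics/t2.png

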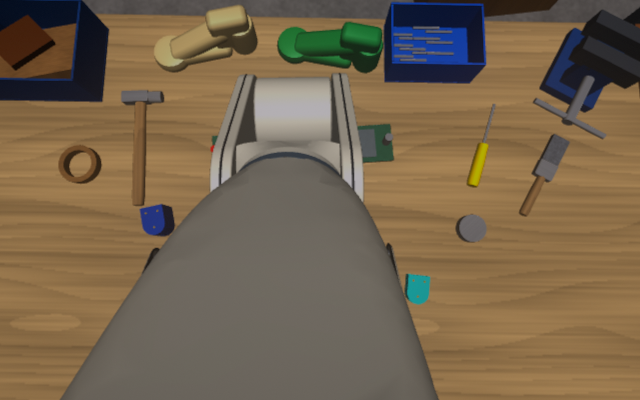

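The arm hides the board in this view, around (220-390,145), so I'll check the placement when the arm is clear.

Request:
servo_tool([
  [[-0.019,-0.024,-0.008],[0,0,0.9],1],
  [[-0.019,-0.024,-0.008],[0,0,0.9],1],
  [[-0.019,-0.024,-0.008],[0,0,0.9],1],
  [[-0.0193,-0.0243,-0.008],[0,0,0.9],1],
  [[0,0,-0.025],[0,0,0],1],
  [[0,0,-0.025],[0,0,0],1],
  [[0,0,-0.02],[0,0,0],1],
  [[0,0,-0.008],[0,0,0],1],
])

```text
t: 6.4
ee_pos: [472.2, -65.1, 5.5]
orientation: [-3.115, -0.399, 0.004]
ft_force: [0.0, 0.3, 0.3]
width: 88.1
grasp_force: 0.0
```

Request:
servo_tool([
  [[0,0,0],[0,0,0],-1],
  [[0,0,0],[0,0,0],-1],
  [[0,0,0],[0,0,0],-1],
  [[0,0,0],[0,0,0],-1],
  [[0,0,0],[0,0,0],-1],
  [[0,0,0],[0,0,0],-1],
  [[0,0,0],[0,0,0],-1],
  [[0,0,0],[0,0,0],-1],
])

```text
t: 7.07
ee_pos: [473.7, -65.1, 7.6]
orientation: [3.116, 0.4, 0.002]
ft_force: [-0.9, 0.6, 6.6]
width: 46.3
grasp_force: 30.0
```

```bash
python3 go.py 468.5 -67.3 -165.2;python3 go.py 621.8 80.4 185; python3 -c "
from h import *
d=grab('side','s2.png')
print(heel(d,(225,230,268,280),24,12))"
```

```text
t 7.07 p [473.7 -65.1   7.6] dxy [-1.3 -1.2] turn 0.2 tilt [0.01 0.06 0.  ] w 46.3 gf 30.0 q [-0.16  0.59  2.05  0.    0.5   1.15]
t 7.07 p [473.7 -65.1   7.6] dxy [152.1 145.8] turn -9.6 tilt [0.01 0.06 0.  ] w 46.3 gf 30.0 q [-0.16  0.59  2.05  0.    0.5   1.15]
(array([613.82556152, 170.23468018]), np.float64(-174.82119703292847), (65.09834289550781, 58.18678665161133), array([613.9101 , 169.82524], dtype=float32), np.float64(24.57029972854643))
```

View pics/s2.png

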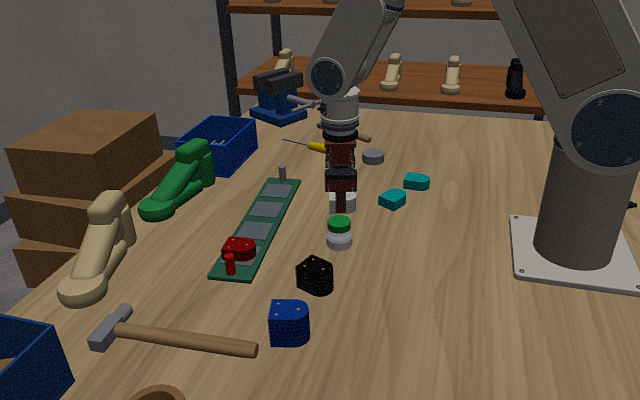

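The red block is standing on the first square beside the red post, at about (238,247). The gripper is on the white one.

Request:
servo_tool([
  [[0,0,0.03],[0,0,0],-1],
  [[0,0,0.035],[0,0,0],-1],
  [[0.0253,0.0243,0.002],[0,0,-1.6],-1],
  [[0.0253,0.0243,0.002],[0,0,-1.6],-1],
  [[0.0253,0.0243,0.002],[0,0,-1.6],-1],
  [[0.0253,0.0243,0.002],[0,0,-1.6],-1],
  [[0.0253,0.0243,0.002],[0,0,-1.6],-1],
  [[0.0253,0.0243,0.002],[0,0,-1.6],-1],
])

```text
t: 7.78
ee_pos: [625.8, 82.2, 84.1]
orientation: [3.139, 0.136, -0.001]
ft_force: [0.9, -1.1, -1.2]
width: 46.1
grasp_force: 30.0
```

Request:
servo_tool([
  [[0,0,-0.01],[0,0,0],-1],
  [[0,0,-0.02],[0,0,0],-1],
  [[0,0,-0.015],[0,0,0],-1],
  [[0,0,-0.007],[0,0,0],-1],
  [[0,0,-0.003],[0,0,0],-1],
  [[0,0,-0.001],[0,0,0],-1],
  [[0,0,0],[0,0,0],-1],
  [[0,0,0],[0,0,0],-1],
])

```text
t: 8.45
ee_pos: [625.6, 80.7, 28.8]
orientation: [-3.138, -0.138, -0.002]
ft_force: [0.5, -0.8, 0.5]
width: 45.7
grasp_force: 30.0
```

```bash
for i in 1 2; do python3 go.py 621.8 80.4 185;python3 -c "
from h import *
grab('top')"; done
```

```text
t 8.45 p [625.6  80.7  28.8] dxy [0.1 0.1] turn -0.0 tilt [-0.01  0.07  0.  ] w 45.7 gf 30.0 q [0.11 0.69 1.71 0.   0.75 1.59]
t 8.5 p [625.7  80.7  28.9] dxy [0.1 0.1] turn -0.0 tilt [-0.01  0.08  0.  ] w 46.0 gf 30.0 q [ 0.11  0.69  1.71 -0.    0.75  1.59]
```

Request:
servo_tool([
  [[0,0,-0.004],[0,0,0],-1],
  [[0,0,-0.003],[0,0,0],-1],
  [[0,0,-0.002],[0,0,0],-1],
  [[0,0,-0.0005],[0,0,0],-1],
  [[0,0,0],[0,0,0],-1],
  [[0,0,0],[0,0,0],-1],
  [[0,0,0],[0,0,0],-1],
  [[0,0,0],[0,0,0],-1],
])

```text
t: 9.22
ee_pos: [625.1, 80.8, 19.5]
orientation: [3.139, 0.138, -0.0]
ft_force: [-3.7, -0.7, 11.6]
width: 45.9
grasp_force: 30.0
```

Request:
servo_tool([
  [[0,0,0],[0,0,0],0.25],
  [[0,0,0],[0,0,0],0.25],
  [[0,0,0],[0,0,0],0.25],
  [[0,0,0],[0,0,0],0.25],
  [[0,0,0.01],[0,0,0],0.25],
  [[0,0,0.02],[0,0,0],0.25],
  [[0,0,0.03],[0,0,0],0.25],
  [[0,0,0.03],[0,0,0],0.25],
])

```text
t: 9.88
ee_pos: [624.3, 80.7, 109.1]
orientation: [3.138, 0.138, -0.003]
ft_force: [-0.3, -0.4, 0.1]
width: 54.9
grasp_force: 0.0
```

```bash
python3 go.py 447 212.5 158.2
```

```text
t 9.88 p [624.3  80.7 109.1] dxy [-173.6  130.3] turn -26.8 tilt [ 0.01 -0.12  0.  ] w 54.9 gf 0.0 q [ 0.11  0.57  1.69 -0.    0.89  1.59]
```

Request:
servo_tool([
  [[-0.0289,0.0217,0],[0,0,-4.5],0.6],
  [[-0.0289,0.0217,0],[0,0,-4.5],1],
  [[-0.0289,0.0217,0],[0,0,-4.5],1],
  [[-0.0289,0.0217,0],[0,0,-4.5],1],
  [[-0.0289,0.0217,0],[0,0,-4.5],1],
  [[-0.0289,0.0217,0],[0,0,-4.3],1],
  [[0,0,-0.015],[0,0,0],1],
  [[0,0,-0.015],[0,0,0],1],
])

```text
t: 10.55
ee_pos: [450.9, 212.6, 79.6]
orientation: [-3.085, 0.589, -0.003]
ft_force: [0.8, 0.0, 0.2]
width: 88.2
grasp_force: 0.0
```

```bash
python3 go.py 447 212.5 158.2
```

```text
t 10.55 p [450.9 212.6  79.6] dxy [-0.2 -1.6] turn -0.2 tilt [-0.06  0.12  0.  ] w 88.2 gf 0.0 q [0.42 0.47 2.   0.   0.68 2.36]
```

Request:
servo_tool([
  [[0,-0.001,-0.02],[0,0,0],1],
  [[0,0,-0.02],[0,0,0],1],
  [[0,0,-0.02],[0,0,0],1],
  [[0,0,-0.008],[0,0,0],1],
  [[0,0,0],[0,0,0],-1],
  [[0,0,0],[0,0,0],-1],
  [[0,0,0],[0,0,0],-1],
  [[0,0,0],[0,0,0],-1],
])

```text
t: 11.22
ee_pos: [452.5, 210.3, 11.6]
orientation: [-3.084, 0.593, -0.003]
ft_force: [-0.0, -0.3, 0.5]
width: 64.7
grasp_force: 0.0
```

Request:
servo_tool([
  [[0,0,0],[0,0,0],-1],
  [[0,0,0],[0,0,0],-1],
  [[0,0,0],[0,0,0],-1],
  [[0,0,0],[0,0,0],-1],
  [[0,0,0],[0,0,0],-1],
  [[0,0,0],[0,0,0],-1],
  [[0,0,0],[0,0,0],-1],
  [[0,0,0],[0,0,0],-1],
])

```text
t: 11.88
ee_pos: [452.1, 210.1, 11.0]
orientation: [-3.085, 0.593, -0.001]
ft_force: [-1.3, 0.3, 6.4]
width: 45.6
grasp_force: 30.0
```

```bash
python3 go.py 629.5 -7.2 185; python3 -c "
from h import *
d=grab('side','s3.png')
print(heel(d,(235,210,280,250),35,12));print(heel(d,(225,230,268,280),24,12))"
```

```text
t 11.88 p [452.1 210.1  11. ] dxy [ 181.4 -217. ] turn 26.8 tilt [-0.02  0.04  0.  ] w 45.6 gf 30.0 q [ 0.41  0.6   2.01 -0.    0.53  2.36]
(array([618.97479248,  83.70957184]), np.float64(-173.57699394226077), (65.92387390136719, 59.23493194580078), array([620.3271 ,  84.54033], dtype=float32), np.float64(35.51156193745145))
(array([613.81097412, 170.39569092]), np.float64(5.178802967071533), (65.09834289550781, 58.51014709472656), array([613.81696, 169.5193 ], dtype=float32), np.float64(24.62621593437614))
```

View pics/s3.png

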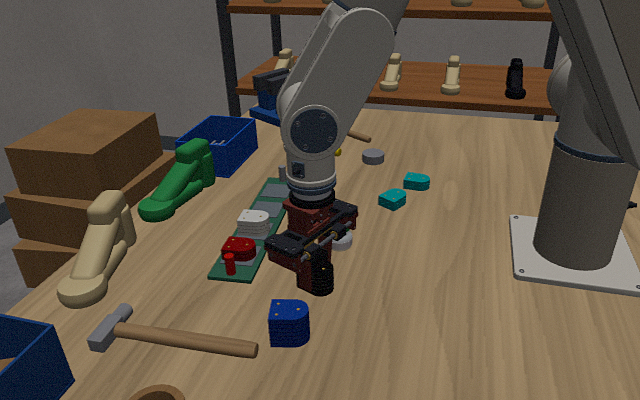

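Red and white are upright on the first two squares, at (238,247) and (253,222). Black is gripped at (320,270).

Request:
servo_tool([
  [[0,0,0.035],[0,0,0],-1],
  [[0,0,0.035],[0,0,0],-1],
  [[0.022,-0.027,0],[0,0,3.4],-1],
  [[0.022,-0.027,0],[0,0,3.4],-1],
  [[0.022,-0.027,0],[0,0,3.4],-1],
  [[0.022,-0.027,0],[0,0,3.4],-1],
  [[0.022,-0.027,0],[0,0,3.4],-1],
  [[0.022,-0.027,0],[0,0,3.4],-1],
])

```text
t: 12.6
ee_pos: [584.3, 46.5, 80.4]
orientation: [-3.141, 0.033, 0.001]
ft_force: [-0.5, 0.2, -0.7]
width: 45.7
grasp_force: 30.0
```

Request:
servo_tool([
  [[0.0247,-0.0275,0],[0,0,3.2],-1],
  [[0.0247,-0.0275,0],[0,0,3.2],-1],
  [[0,0,-0.01],[0,0,0],-1],
  [[0,0,-0.015],[0,0,0],-1],
  [[0,0,-0.015],[0,0,0],-1],
  [[0,0,-0.006],[0,0,0],-1],
  [[0,0,0],[0,0,0],-1],
  [[0,0,0],[0,0,0],-1],
])

```text
t: 13.27
ee_pos: [632.6, -6.7, 34.2]
orientation: [-3.138, -0.138, 0.002]
ft_force: [-0.1, 0.5, -0.5]
width: 46.0
grasp_force: 30.0
```

```bash
python3 go.py 629.5 -7.2 185;python3 -c "
from h import *
grab('side')"; python3 go.py 629.5 -7.2 185
```

```text
t 13.27 p [632.6  -6.7  34.2] dxy [ 0.9 -0.2] turn -0.0 tilt [-0.   -0.06 -0.  ] w 46.0 gf 30.0 q [-0.03  0.68  1.7   0.    0.76  1.45]
t 13.32 p [633.2  -6.7  34.9] dxy [ 0.3 -0.2] turn -0.1 tilt [0.   0.02 0.  ] w 46.0 gf 30.0 q [-0.03  0.68  1.7   0.    0.76  1.45]
```

Request:
servo_tool([
  [[0.0005,0,-0.005],[0,0,0],-1],
  [[0,0,-0.004],[0,0,0],-1],
  [[0,0,-0.0015],[0,0,0],-1],
  [[0,0,-0.0005],[0,0,0],-1],
  [[0,0,0],[0,0,0],-1],
  [[0,0,0],[0,0,0],-1],
  [[0,0,0],[0,0,0],-1],
  [[0,0,0],[0,0,0],-1],
])

```text
t: 13.98
ee_pos: [633.7, -7.0, 23.6]
orientation: [-3.139, -0.138, -0.0]
ft_force: [0.3, 0.4, -1.3]
width: 45.9
grasp_force: 30.0
```

Request:
servo_tool([
  [[0,0,0],[0,0,0],0.25],
  [[0,0,0],[0,0,0],0.25],
  [[0,0,0],[0,0,0],0.25],
  [[0,0,0],[0,0,0],0.25],
  [[0,0,0.01],[0,0,0],0.25],
  [[0,0,0.025],[0,0,0],0.25],
  [[0,0,0.03],[0,0,0],0.25],
  [[0,0,0.035],[0,0,0],0.25],
])

```text
t: 14.65
ee_pos: [632.4, -7.0, 123.9]
orientation: [-3.138, -0.138, 0.004]
ft_force: [0.9, -0.7, -0.1]
width: 54.7
grasp_force: 0.0
```

```bash
python3 go.py 453.9 340.3 -166.8
```

```text
t 14.65 p [632.4  -7.  123.9] dxy [-174.6  348.2] turn 8.2 tilt [-0.01 -0.16 -0.  ] w 54.7 gf 0.0 q [-0.03  0.55  1.67  0.    0.92  1.45]
```

Request:
servo_tool([
  [[-0.016,0.0315,0],[0,0,1],0.6],
  [[-0.016,0.0315,0],[0,0,1],1],
  [[-0.016,0.0315,0],[0,0,1],1],
  [[-0.016,0.0315,0],[0,0,1],1],
  [[-0.016,0.0315,0],[0,0,1],1],
  [[-0.016,0.0315,0],[0,0,1],1],
  [[-0.016,0.0315,0],[0,0,1],1],
  [[-0.016,0.0315,0],[0,0,1],1],
])

```text
t: 15.32
ee_pos: [504.8, 246.4, 124.4]
orientation: [-3.121, -0.358, -0.002]
ft_force: [0.2, 0.5, 0.0]
width: 87.7
grasp_force: 0.0
```

Request:
servo_tool([
  [[-0.0155,0.032,0],[0,0,0],1],
  [[-0.0155,0.032,0],[0,0,0],1],
  [[-0.0155,0.032,0],[0,0,0],1],
  [[0,0,-0.02],[0,0,0],1],
  [[0,0,-0.02],[0,0,0],1],
  [[0,0,0],[0,0,0],1],
  [[0,0,0],[0,0,0],1],
  [[0,0,0],[0,0,0],1],
])

```text
t: 15.98
ee_pos: [459.7, 341.0, 84.5]
orientation: [-3.121, -0.356, -0.001]
ft_force: [0.8, -1.1, -0.9]
width: 88.1
grasp_force: 0.0
```

```bash
python3 go.py 453.9 340.3 -166.8; python3 -c "
from h import *
d=grab('top','t4.png')
for b,h in(((222,125,270,175),24),((262,120,306,172),35),((300,115,345,170),46)): print(heel(d,b,h,12))"
```

```text
t 15.98 p [459.7 341.   84.5] dxy [-1.9  0.2] turn 0.2 tilt [-0.03  0.04  0.  ] w 88.1 gf 0.0 q [0.62 0.54 1.83 0.   0.77 1.96]
(array([614.15289307, 167.39949036]), np.float64(-177.56104016304016), (62.510990142822266, 47.763484954833984), array([615.92725, 167.43562], dtype=float32), np.float64(22.623522236565663))
(array([619.20983887,  82.07058716]), np.float64(-178.73057436943054), (61.85792922973633, 47.39385986328125), array([620.86163,  81.0195 ], dtype=float32), np.float64(33.562406943259646))
(array([627.37402344,  -5.86384583]), np.float64(-179.09570813179016), (63.38828659057617, 46.86258316040039), array([629.20685  ,  -6.3415246], dtype=float32), np.float64(44.621817740453245))
```

View pics/t4.png

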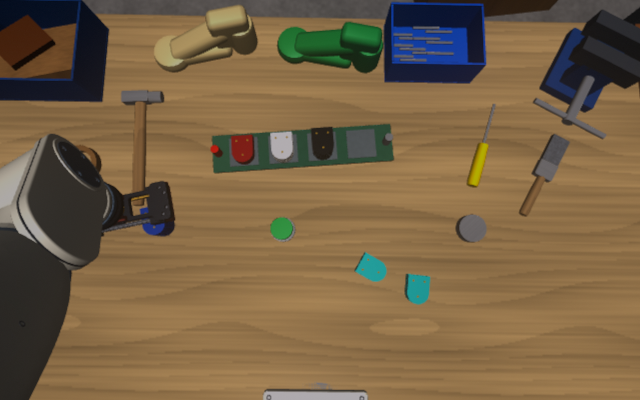

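The top picture shows red, white and black at (243,150), (281,146) and (322,143), all centred within about 2.5 mm. The gripper is over blue at (155,222).

Request:
servo_tool([
  [[-0.0015,0,0],[0,0,0],0.7],
  [[0,0,0],[0,0,0],0.7],
  [[0,0,-0.02],[0,0,0],0.7],
  [[0,0,-0.02],[0,0,0],0.7],
  [[0,0,-0.018],[0,0,0],0.7],
  [[0,0,-0.01],[0,0,0],0.7],
  [[0,0,0],[0,0,0],0.7],
  [[0,0,0],[0,0,0],0.7],
])

```text
t: 16.7
ee_pos: [457.7, 340.9, 15.6]
orientation: [3.121, 0.356, -0.001]
ft_force: [-0.1, -1.1, 0.7]
width: 74.6
grasp_force: 0.0
```

```bash
python3 go.py 453.9 340.3 -166.8
```

```text
t 16.7 p [457.7 340.9  15.6] dxy [0.1 0.3] turn 0.2 tilt [ 0.02 -0.02  0.  ] w 74.6 gf 0.0 q [0.62 0.65 1.85 0.   0.64 1.96]
```

Request:
servo_tool([
  [[0,0,0],[0,0,0],-1],
  [[0,0,0],[0,0,0],-1],
  [[0,0,0],[0,0,0],-1],
  [[0,0,0],[0,0,0],-1],
  [[0,0,0],[0,0,0],-1],
  [[0,0,0],[0,0,0],-1],
  [[0,0,0],[0,0,0],-1],
  [[0,0,0],[0,0,0],-1],
])

```text
t: 17.37
ee_pos: [457.9, 341.2, 16.0]
orientation: [-3.121, -0.357, -0.001]
ft_force: [-0.3, -1.3, 5.9]
width: 46.0
grasp_force: 30.0
```

```bash
python3 go.py 637.5 -94.8 185
```

```text
t 17.37 p [457.9 341.2  16. ] dxy [ 183.6 -435.7] turn -8.0 tilt [-0.03  0.04  0.  ] w 46.0 gf 30.0 q [ 0.62  0.65  1.85 -0.    0.64  1.96]
```

Request:
servo_tool([
  [[0,0,0.025],[0,0,0],-1],
  [[0,0,0.032],[0,0,0],-1],
  [[0,0,0.03],[0,0,0],-1],
  [[0.015,-0.036,0],[0,0,-0.6],-1],
  [[0.015,-0.036,0],[0,0,-0.6],-1],
  [[0.015,-0.036,0],[0,0,-0.6],-1],
  [[0.015,-0.036,0],[0,0,-0.6],-1],
  [[0.015,-0.036,0],[0,0,-0.6],-1],
])

```text
t: 18.03
ee_pos: [532.7, 159.3, 102.5]
orientation: [3.13, 0.275, -0.0]
ft_force: [0.4, 0.1, -0.4]
width: 45.6
grasp_force: 30.0
```

Request:
servo_tool([
  [[0.0155,-0.0365,0],[0,0,-0.7],-1],
  [[0.0155,-0.0365,0],[0,0,-0.7],-1],
  [[0.0155,-0.0365,0],[0,0,-0.7],-1],
  [[0.0155,-0.0365,0],[0,0,-0.7],-1],
  [[0.0155,-0.0365,0],[0,0,-0.7],-1],
  [[0.0155,-0.0365,0],[0,0,-0.7],-1],
  [[0.0155,-0.0365,0],[0,0,-0.7],-1],
  [[0,0,0],[0,0,0],-1],
])

```text
t: 18.7
ee_pos: [643.8, -100.8, 102.7]
orientation: [3.137, 0.133, 0.005]
ft_force: [-0.2, 0.3, -1.0]
width: 45.8
grasp_force: 30.0
```

```bash
python3 go.py 637.5 -94.8 185;python3 -c "
from h import *
grab('side')"; python3 go.py 637.5 -94.8 185
```

```text
t 18.7 p [ 643.8 -100.8  102.7] dxy [-2.4  6.4] turn 0.2 tilt [0.11 0.2  0.  ] w 45.8 gf 30.0 q [-0.17  0.6   1.64 -0.    0.89  1.31]
t 18.75 p [642.1 -98.  102.2] dxy [-0.6  3.5] turn 0.1 tilt [0.03 0.06 0.  ] w 45.9 gf 30.0 q [-0.17  0.6   1.64 -0.    0.89  1.32]
```

Request:
servo_tool([
  [[0,0,0],[0,0,0],-1],
  [[0,0,-0.01],[0,0,0],-1],
  [[0,0,-0.02],[0,0,0],-1],
  [[0,0,-0.02],[0,0,0],-1],
  [[0,0,-0.013],[0,0,0],-1],
  [[0,0,0],[0,0,0],-1],
  [[0,0,0],[0,0,0],-1],
  [[0,0,0],[0,0,0],-1],
])

```text
t: 19.42
ee_pos: [641.5, -93.9, 40.0]
orientation: [3.138, 0.142, 0.001]
ft_force: [-0.6, 0.1, -1.5]
width: 45.8
grasp_force: 30.0
```

```bash
python3 go.py 637.5 -94.8 185;python3 -c "
from h import *
grab('side')"; python3 go.py 637.5 -94.8 185
```

```text
t 19.42 p [641.5 -93.9  40. ] dxy [ 0.  -0.5] turn -0.2 tilt [0.   0.04 0.  ] w 45.8 gf 30.0 q [-0.16  0.69  1.66  0.    0.79  1.32]
t 19.47 p [641.8 -94.2  40.5] dxy [-0.3 -0.3] turn -0.2 tilt [0.01 0.09 0.  ] w 45.8 gf 30.0 q [-0.16  0.69  1.66  0.    0.79  1.32]
```

Now lower 12 mm, to about TCP z 28.

Request:
servo_tool([
  [[0,-0.0005,-0.006],[0,0,0],-1],
  [[0,0,-0.004],[0,0,0],-1],
  [[0,0,-0.002],[0,0,0],-1],
  [[0,0,-0.0005],[0,0,0],-1],
  [[0,0,0],[0,0,0],-1],
  [[0,0,0],[0,0,0],-1],
  [[0,0,0],[0,0,0],-1],
  [[0,0,0],[0,0,0],-1],
])

```text
t: 20.13
ee_pos: [641.2, -95.1, 28.0]
orientation: [-3.138, -0.141, -0.0]
ft_force: [-4.0, 0.8, 7.4]
width: 46.2
grasp_force: 30.0
```

Request:
servo_tool([
  [[0,0,0],[0,0,0],0.25],
  [[0,0,0],[0,0,0],0.25],
  [[0,0,0],[0,0,0],0.25],
  [[0,0,0],[0,0,0],0.25],
  [[0,0,0.01],[0,0,0],0.25],
  [[0,0,0.025],[0,0,0],0.25],
  [[0,0,0.03],[0,0,0],0.25],
  [[0,0,0.035],[0,0,0],0.25],
])

```text
t: 20.8
ee_pos: [639.9, -94.8, 127.2]
orientation: [-3.138, -0.141, 0.005]
ft_force: [-0.1, -0.1, 0.5]
width: 54.7
grasp_force: 0.0
```

Request:
servo_tool([
  [[-0.015,-0.035,0],[0,0,0],0.25],
  [[-0.015,-0.035,0],[0,0,0],0.25],
  [[-0.015,-0.035,0],[0,0,0],0.25],
  [[-0.015,-0.035,0],[0,0,0],0.25],
  [[-0.015,-0.035,0],[0,0,0],0.25],
  [[-0.015,-0.035,0],[0,0,0],0.25],
  [[-0.015,-0.035,0],[0,0,0],0.25],
  [[0,0,0],[0,0,0],0.25],
])

```text
t: 21.47
ee_pos: [533.8, -345.7, 127.9]
orientation: [3.137, 0.133, 0.001]
ft_force: [0.7, -0.5, -0.1]
width: 54.8
grasp_force: 0.0
```

```bash
python3 -c "
from h import *
d=grab('top','t5.png')
for b,h in(((222,125,270,175),24),((262,120,306,172),35),((300,115,345,170),46),((340,110,383,170),57)): print(heel(d,b,h,12))
grab('side','s5.png')"
```

```text
(array([614.12310791, 167.40646362]), np.float64(-177.56104016304016), (62.56998062133789, 47.747005462646484), array([615.6681 , 167.48697], dtype=float32), np.float64(22.542868418033038))
(array([619.2244873 ,  82.07090759]), np.float64(-178.73057448863983), (61.828582763671875, 47.39385986328125), array([621.07513,  81.12483], dtype=float32), np.float64(33.54088508769337))
(array([627.37487793,  -5.86383438]), np.float64(-179.09568631649017), (63.3865966796875, 46.86259460449219), array([629.16327  ,  -6.3957067], dtype=float32), np.float64(44.45219498803267))
(array([636.00891113, -94.18055725]), np.float64(-174.7883939743042), (62.39564895629883, 48.73617172241211), array([638.01184, -93.96924], dtype=float32), np.float64(55.60923218068696))
```

View pics/t5.png

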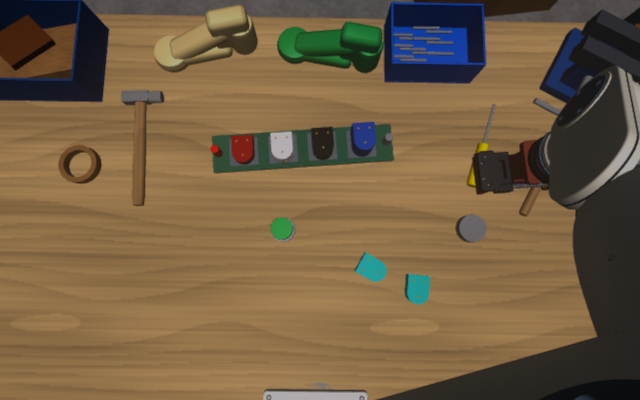

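View pics/s5.png

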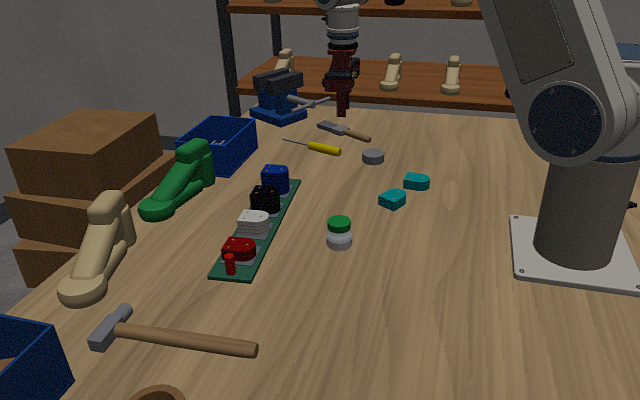

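Both pictures show the four blocks upright in order from the red post: red (243,150), white (281,146), black (322,143) and blue (363,138) in the top view. Each is centred within about 3 mm, and the gripper is clear of them.

```bash
python3 -c "
from workcell import close_job
print(close_job())"
```

```text
the job is handed in; nothing more can be done
None
```

The job is handed in: red, white, black and blue stand upright in that order from the red post, each within about 3 mm of its square's centre by the last camera check, all released, at about 21.5 s of robot time.

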